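# Check both brake levers of a jar cart's push bar

### The job

Check the two brake levers on the cart's push bar, the long lever first and the short one after it. With the backs of the fingers on the lever's outer face, press it in towards the bar until it comes up against its stop, short of the bar, keep it there for a good second, and then ease it back out to rest instead of letting it snap back; do the same with the other. Do not pinch the levers or force them, keep the fingers off the bar itself, and leave the jars, the lid and the wrench where they are.

Things in the scene. Friction and masses are not known exactly. Their poses are not given: they have to be found in the camera images.
- push_bar: Cart push bar on a grey stand fixed to the bench: level steel bar 24 mm thick, two black grips 30 mm thick, axis 140 mm up, two posts 490 mm apart, 163 mm high. Foot plate 110 x 520 x 12 mm. Origin: centre of the foot plate's underside, below mid-bar; y along the bar, x square to it, away from the levers, z up. Levers on the -x side; either may be in the +y half.
- long_clamp: Black clamp of the long lever, a collar 40 mm thick, 26 mm wide round the bar. Origin on the bar axis, 140 mm above the bench; axes as the bar's: x level, square to the bar, from the lever side to the bar, y along the bar, z up. The lever's upright hinge pin is at x = -45 mm, y = 0; the lever runs from it towards -y. Clamp top 23 mm above the origin.
- long_lever (a joint): Hinge of the long lever, rad: 0 = out at rest, angled 0.40 rad away from the bar; grows as it is pressed towards the bar; 0.36 = on its built-in stop, nearly parallel to the bar, about 25 mm of air left to the grip. Sprung: at the press point about 8 N starts it, 12 N brings it to the stop; 15 to 30 N there is firm and harmless.
- long_press (a point): Press point of the long lever: mid-height of its outer face (away from the bar), 105 mm along it from the hinge pin, 7 mm off its centre line; moves with it. x points into the lever (press direction), y along it back to the hinge, z up. Plain aluminium blade, 150 mm from pin to centre of its 26 mm ball end, 14 mm thick, 24 mm high; free air above and below.
- short_clamp: Black clamp of the short lever, a collar 40 mm thick, 26 mm wide round the bar. Origin on the bar axis, 140 mm above the bench; axes as the bar's: x level, square to the bar, from the lever side to the bar, y along the bar, z up. The lever's upright hinge pin is at x = -45 mm, y = 0; the lever runs from it towards -y. Clamp top 23 mm above the origin.
- short_lever (a joint): Hinge of the short lever, rad: 0 = out at rest, angled 0.40 rad away from the bar; grows as it is pressed towards the bar; 0.36 = on its built-in stop, nearly parallel to the bar, about 25 mm of air left to the grip. Sprung: at the press point about 7 N starts it, 12 N brings it to the stop; 15 to 30 N there is firm and harmless.
- short_press (a point): Press point of the short lever: mid-height of its outer face (away from the bar), 70 mm along it from the hinge pin, 7 mm off its centre line; moves with it. x points into the lever (press direction), y along it back to the hinge, z up. Plain aluminium blade, 95 mm from pin to centre of its 26 mm ball end, 14 mm thick, 24 mm high; free air above and below.
- jar_a: Closed clear plastic jar with a white cap, loose, 72 mm across, 130 mm high, beyond the bar; origin at the centre of its underside. Not to be moved.
- jar_b: Another such jar, the same size. Not to be moved.
- jar_lid: Loose white jar lid lying on the bench, 72 mm across, 17 mm high, on the levers' side of the bar; origin at the centre of its underside. Not to be moved.
- wrench: Loose steel wrench lying flat on the bench, 160 mm long, under 20 mm high, on the levers' side of the bar; origin at its middle underneath. Not to be moved.

How it is judged:
By the outcome, as a careful person would: the job done as asked, in the order asked, and still so for the second after the job is handed in, with the robot touching nothing.
It also fails if it takes over 62 s, if anything falls off the work surface, if the arm or the gripper's body presses on something with over 40 N, if the wrist force passes 120 N, or if a joint passes its speed limit or range.

### The arm

A 6-joint arm with a two-finger parallel gripper is mounted at the origin on the work surface. World frame = base frame: x ahead of the robot, y to its left, z up, the work surface at z = 0. Lengths are in mm, angles in degrees, forces in N, time in s.
With the tool pointing down it reaches from about 350 to 850 mm from the base axis. Payload 8.1 kg.
Tool frame: the origin (TCP) lies midway between the tips of the shut fingers; the grasp point (between the pads) lies 19 mm behind it (hold_point_z is the distance from the TCP to the grasp point, in mm); z points along the fingers, y is the direction in which the jaws open and shut (so a half turn about z gives the same grasp; the last joint's range is limited). The gripper opens to 85 mm and grips with 20 to 120 N. Pads are 22 mm wide; open, the fingers measure 114 mm over their backs; the gripper's body (76 mm by 85 mm) begins 54 mm behind the grasp point. The pads swing forward as they close: fully open they stand 13 mm farther back than shut.
Start: joints at [-73.705, 7.471, 85.268, -0, 87.261, -4.893], TCP at [216.877, -559.437, 210.892] pointing down, gripper open.
Joint ranges: [-169.43, 169.43], [-51.17, 129.36], [1.28, 143.12], [-76.62, 256.62], [0, 156.53], [-152.29, 152.29]. Speed limits (degrees/s): [136.94, 136.94, 159.86, 180, 180, 180].

### API

Orientations are given as [roll, pitch, yaw] about the fixed x, y, z axes, in that order (R = Rz(yaw) Ry(pitch) Rx(roll)).
In Python, from bench import sense, snapshot, camera_params, hand_in, hold_point_z gives the robot as it stands.
- The arm moves only by the tool servo_tool, never from a script. Its argument "motion" is a list of rows, each a list of 7 numbers: the finger opening in mm, from 0 to 85.4, then the shift along the tool's x, y, z in mm, then the turn, a rotation vector about the tool's x, y, z in rad. A call has 1 to 10 rows; each row shifts and turns the pose as measured when the row begins, along the tool's axes as they then stand; what a row does not reach is not made up. A row lasts 1/10 s, in which the tool goes at most 50 mm and 8.59 degrees, less where a joint would pass 70% of its speed; a pose out of reach is approached as far as the arm can. A call with a gripper value outside its range is refused whole. The fingers move at their own pace and stop on an object; "force" is the grip in N (left out, the last holds). Time passes only in rows, so rows that do not move let the fingers close. It gives the time, the measured TCP pose, the force and the opening at its end, in the units of the state.
- sense(): the state, without advancing time (a new reading comes with each control period).
- snapshot(name): name is "side" or "top"; returns the picture (400x640x3 uint8, blue, green, red); there is no depth.
- camera_params(name): a dict with "fx", "fy", "cx", "cy" (pixels), "D" ([k1, k2, p1, p2, k3] as OpenCV has them; the pictures are not rectified), "R" (3x3) and "t" (3): a world point X has camera coordinates R X + t. Camera axes: x right, y down, z forward; pixel columns grow to the right and rows downward; lengths in mm; the calibration is good to about 2 mm. A picture is of the moment at which its call begins. camera_params takes no time and is no camera call.
- hand_in(): hands the job in, once; it reports no verdict.
The state is a dict: "time": time; "joint_pos": joint angles; "qd": joint speeds; "joint_efforts": joint torques, N m; "tool_pos": TCP position; "tcp_rot": TCP orientation; "ft_force": force on the tool from outside, world axes, zero at the start; "wrist_torque": the same for the moment, N m; "finger_gap": finger opening in mm.
Only numpy, scipy, OpenCV 4.12 (cv2) and the standard library are available. Lean on these libraries where they do the work, as an engineer would, in place of code of your own. Each camera call takes 0.05 s, during which the arm holds its last target. There are 200 camera calls.

## Working session

There is one attempt and no reset: what is moved stays moved. The work goes in short steps, Python scripts to look and compute and a tool call to move; the robot and the scene stay as the last step left them, time stands still between calls to the robot, and variables do not carry over. Pictures are saved under pics/ and viewed, about 8 in all and at most 12, crops included, and the job is handed in when it is done.

Besides the shell and the picture viewer there is one more tool, called after "Request:" by a JSON object that holds its "fn" and its "kwargs", one argument or row to a line. servo_tool: Moves the arm, as the interface text tells. Its arguments: {"type":"object","properties":{"motion":{"type":"array"},"force":{"type":"number"}},"required":["motion"]}

```bash
mkdir -p pics; ls; python3 - <<'E'
from bench import *
import cv2
for n in("side","top"):
    cv2.imwrite(f"pics/{n}0.png",snapshot(n)); c=camera_params(n); print(n,c)
print(sense(),hold_point_z)
E
```

```text
pics
side {'fx': 369.70174729762294, 'fy': 369.70174729762294, 'cx': 320.16687901341874, 'cy': 198.42992303816808, 'D': array([-0.0427926,  0.       ,  0.       ,  0.       ,  0.       ]), 'R': array([[-0.83656539, -0.54771707, -0.01282   ],
       [-0.29199028,  0.46553192, -0.83547694],
       [ 0.4635731 , -0.69518778, -0.54937595]]), 't': array([523.04142473, 276.59682776, 689.68693801])}
top {'fx': 432.7421961685372, 'fy': 432.7421961685372, 'cx': 316.82579987618783, 'cy': 195.5229267893345, 'D': array([-0.11445097,  0.        ,  0.        ,  0.        ,  0.        ]), 'R': array([[-0.0224156 , -0.9991864 , -0.03352725],
       [-0.98952428,  0.02695779, -0.14182731],
       [ 0.14261574,  0.02999689, -0.98932347]]), 't': array([ 50.03747245, 594.19266479, 867.78820907])}
{'time': 0.1, 'joint_pos': array([-7.37070214e+01,  7.51309136e+00,  8.53217649e+01, -1.43238080e-03,
        8.72605695e+01, -4.89292426e+00]), 'qd': array([ 0.0074863 , -0.10306146, -0.20175633, -0.0671274 , -0.06876532,
       -0.06913912]), 'joint_efforts': array([ 9.38984449e-04, -5.70947993e+01, -5.01943767e+01, -2.10568442e-04,
        8.08046112e-03,  2.21807102e-05]), 'tool_pos': array([ 216.70525861, -558.94648244,  209.93747945]), 'tcp_rot': array([-1.79904800e+02, -6.71381098e-03,  2.11859669e+01]), 'ft_force': array([0.19416382, 0.2007719 , 0.38461477]), 'wrist_torque': array([-0.04979917, -0.01946239, -0.01799491]), 'finger_gap': 85.92279338141351} 18.700000000000003
```

View pics/top0.png

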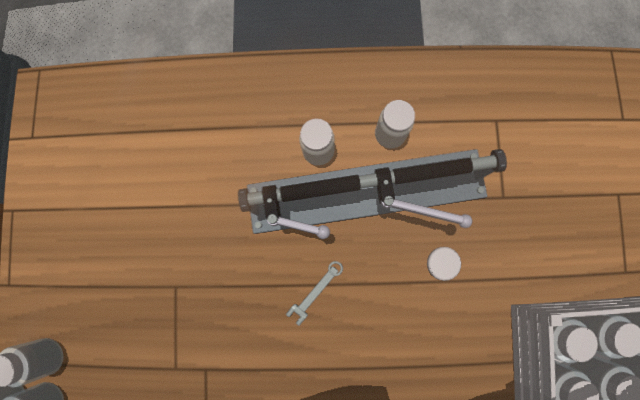

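View pics/side0.png

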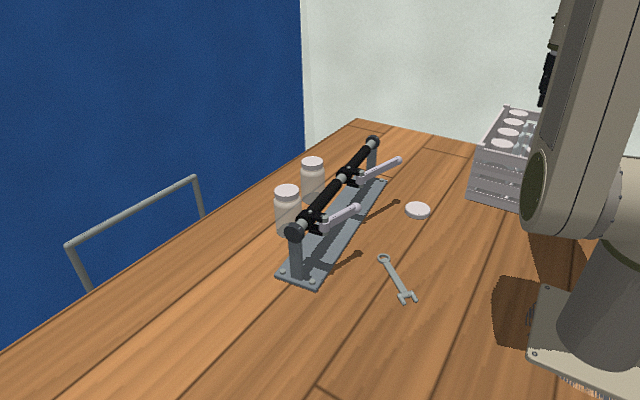

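Top view: long lever pin is near (389,202) with its ball at (466,221), and short lever pin near (273,219) with its ball at (323,232). Side view: the balls are near (398,160) for the long lever and (356,208) for the short one. I'll enlarge crops of both views to refine these.

```bash
python3 - <<'E'
import cv2,numpy as np
t=cv2.imread("pics/top0.png")[140:265,230:510]; s=cv2.imread("pics/side0.png")[125:300,260:420]
cv2.imwrite("pics/t_crop.png",cv2.resize(t,None,fx=2.8,fy=2.8,interpolation=2))
cv2.imwrite("pics/s_crop.png",cv2.resize(s,None,fx=3.4,fy=3.4,interpolation=2))
E
```

```text
(no output)
```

View pics/t_crop.png

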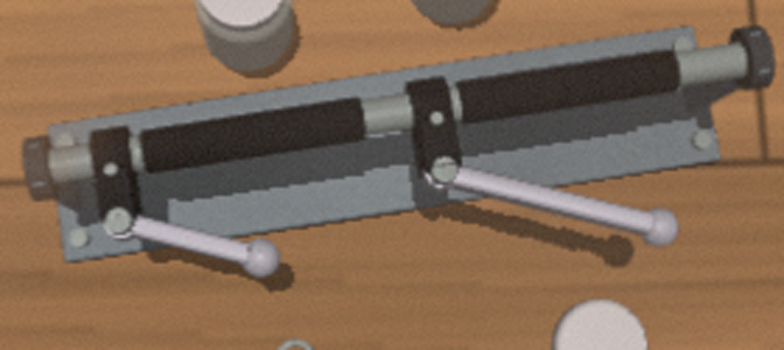

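View pics/s_crop.png

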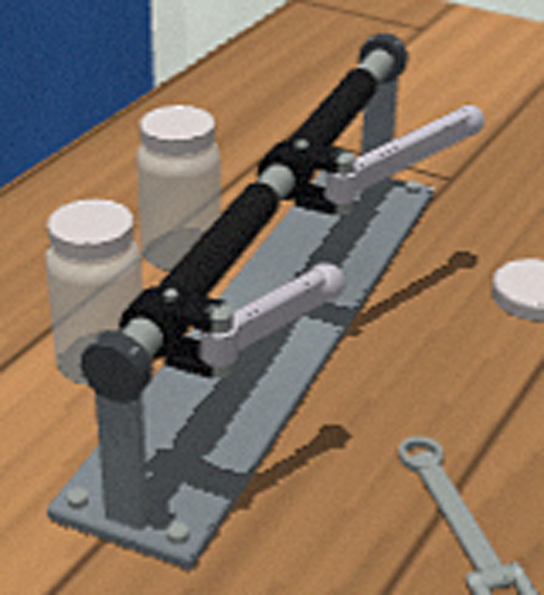

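The crops put the long ball at top (466,221) / side (399,160), and the short ball at top (324,232) / side (357,208). The pin heads are also clear in both views, so I'll triangulate them.

```bash
cat > h.py <<'E'
import cv2,numpy as np
from bench import *
def ray(n,p):
    c=camera_params(n);K=np.array([[c['fx'],0,c['cx']],[0,c['fy'],c['cy']],[0,0,1]])
    u=cv2.undistortPoints(np.array([[p]],float),K,c['D'])[0,0]
    R=np.array(c['R']);return -R.T@c['t'],R.T@np.r_[u,1]
def plane(n,p,z):
    o,d=ray(n,p);return o+d*(z-o[2])/d[2]
def tri(pt,ps):
    o1,d1=ray("top",pt);o2,d2=ray("side",ps)
    s=np.linalg.lstsq(np.c_[d1,-d2],o2-o1,rcond=None)[0]
    a,b=o1+s[0]*d1,o2+s[1]*d2;return (a+b)/2,np.linalg.norm(a-b)
E
python3 - <<'E'
from h import *
np.set_printoptions(precision=1,suppress=True)
T=lambda x,y:(x/2.8+230-.3,y/2.8+140-.3); S=lambda x,y:(x/3.4+260-.3,y/3.4+125-.3)
P={}
for k,a,b in [("Lpin",T(445,169),S(346,160)),("Lball",T(661,226),S(473,120)),("Spin",T(119,220),S(218,316)),("Sball",T(262,257),S(329,281))]:
    P[k]=tri(a,b)[0];print(k,*tri(a,b),"z140:",plane("top",a,140))
for s,L in(("L",105),("S",70)):
    print(s, np.linalg.norm((P[s+"ball"]-P[s+"pin"])[:2]))
a,b=[plane("top",T(*q),140) for q in((60,161),(715,66))];d=b-a;print("bar dir",a,b,np.degrees(np.arctan2(d[1],d[0])))
for q in((437,118),(110,169)):print("screw",plane("top",T(*q),163))
for n,q in (("lid",T(600,345)),):print(n,plane("top",q,17))
print("wrench",plane("top",(336,268),5),plane("top",(297,313),5))
print("jars",plane("top",(317,133),130),plane("top",(398,114),130))
E
```

```text
Lpin [565.2 -99.9 158.8] 3.05845561968901 z140: [ 569.1 -101.9  140. ]
Lball [ 524.9 -246.2  138.8] 4.265286249453735 z140: [ 526.7 -245.   140. ]
Spin [538.8 114.5 158.5] 0.046755932187589624 z140: [540.5 117.  140. ]
Sball [512.4  21.4 139.9] 2.3985911888273908 z140: [513.5  21.9 140. ]
L 151.71175345190383
S 96.73034294947766
bar dir [581.5 156.8 140. ] [ 634.8 -290.4  140. ] -83.20675899274745
screw [599.8 -95.1 163. ]
screw [572.  119.5 163. ]
lid [ 447. -231.   17.]
wrench [442.5  -1.2   5. ] [348.8  84.4   5. ]
jars [705.7  29.5 130. ] [ 739.7 -130.   130. ]
```

The measured geometry fits the text: levers are 151.7 and 96.7 mm long (text 150 and 95), heights are about 140, and the bar is yawed about 7°. I'll press with fingers shut and tool +y facing the lever, which means yaw 74° at rest. First move is towards a point clear of the long lever.

Request:
{"fn": "servo_tool", "kwargs": {
  "motion": [
    [0, 39, -24.5, 0, 0, 0, 0],
    [0, 39, -24.5, 0, 0, 0, 0],
    [0, 39, -24.5, 0, 0, 0, 0],
    [0, 39, -24.5, 0, 0, 0, 0],
    [0, 39, -24.5, 0, 0, 0, 0],
    [0, 39, -24.5, 0, 0, 0, 0],
    [0, 39, -24.5, 0, 0, 0, 0],
    [0, 39, -24.5, 0, 0, 0, 0],
    [0, 39, -24.5, 0, 0, 0, 0],
    [0, 39, -24.5, 0, 0, 0, 0]
  ],
  "force": 60
}}

```text
time: 1.1
tool_pos: [496.2, -178.9, 205.1]
tcp_rot: [-179.5, 0.2, 20.6]
ft_force: [1.0, -0.5, 0.6]
finger_gap: -0.2
```

Request:
{"fn": "servo_tool", "kwargs": {
  "motion": [
    [0, 0, 0, 0, 0, 0, -0.14],
    [0, 0, 0, 0, 0, 0, -0.14],
    [0, 0, 0, 0, 0, 0, -0.14],
    [0, 0, 0, 0, 0, 0, -0.14],
    [0, 0, 0, 0, 0, 0, -0.14],
    [0, 0, 0, 0, 0, 0, -0.14],
    [0, 0, 0, 0, 0, 0, -0.08],
    [0, 0, 0, 0, 0, 0, 0]
  ]
}}

```text
time: 1.9
tool_pos: [497.7, -169.5, 200.6]
tcp_rot: [-179.2, -0.5, 75.9]
ft_force: [1.1, -0.3, -0.1]
finger_gap: 0.1
```

```bash
cat >> h.py <<'E'
from scipy.spatial.transform import Rotation as Ro
G={'L':(np.array([565.2,-99.9]),105),'S':(np.array([538.8,114.5]),70)}
def goal(k,th,back,z,yaw0=7.1):  # TCP goal: finger axis 'back' mm outside lever face, hinge at th rad
    pin,r=G[k];a=np.radians(yaw0-90)-0.40+th;u=np.array([np.cos(a),np.sin(a)]);n=np.array([-u[1],u[0]])
    return np.r_[pin+r*u-(7+back)*n,z],np.degrees(a)+180
def move(p,yaw):
    s=sense();R=Ro.from_euler('xyz',s['tcp_rot'],degrees=True)
    d=R.inv().apply(p-s['tool_pos']);w=(R.inv()*Ro.from_euler('xyz',[180,0,yaw],degrees=True)).as_rotvec()
    print('goal',p.round(1),round(yaw,1),'shift',d.round(1),'turn',w.round(3));rep(s)
def rep(s=None):
    s=s or sense();R=Ro.from_euler('xyz',s['tcp_rot'],degrees=True)
    print('t',round(s['time'],2),s['tool_pos'].round(1),s['tcp_rot'].round(1),'F tool',R.inv().apply(s['ft_force']).round(1),'gap',round(s['finger_gap'],1))
E
python3 -c "
from h import *
move(*goal('L',0,40,210))"
```

```text
goal [ 491.4 -188.1  210. ] 74.2 shift [-19.5  -1.7  -9.5] turn [-0.014 -0.008  0.03 ]
t 1.9 [ 497.7 -169.5  200.6] [-179.2   -0.5   75.9] F tool [-0.   1.1  0.1] gap 0.1
```

Request:
{"fn": "servo_tool", "kwargs": {
  "motion": [
    [0, -10, -1, 0, -0.014, -0.008, 0.03],
    [0, -9, -1, 0, 0, 0, 0],
    [0, 0, 0, 20, 0, 0, 0],
    [0, 0, 0, 20, 0, 0, 0],
    [0, 0, 0, 20, 0, 0, 0],
    [0, 0, 0, 9, 0, 0, 0],
    [0, 0, 0, 0, 0, 0, 0]
  ]
}}

```text
time: 2.6
tool_pos: [489.0, -192.6, 130.1]
tcp_rot: [179.8, 0.1, 73.1]
ft_force: [-0.1, 0.2, 0.3]
finger_gap: 0.1
```

```bash
python3 -c "
from h import *
for n in('side','top'): cv2.imwrite('pics/'+n+'1.png',snapshot(n))
a=cv2.imread('pics/side1.png')[110:290,260:460];b=cv2.imread('pics/top1.png')[140:280,370:510]
f=lambda i,s:cv2.resize(i,None,fx=s,fy=s,interpolation=2)
A=f(a,2);B=f(b,360/140);cv2.imwrite('pics/c1.png',np.hstack([A,B]))
move(*goal('L',0,30,123))"
```

```text
goal [ 501.  -190.8  123. ] 74.2 shift [5.1 9.9 8.8] turn [ 0.005  0.003 -0.018]
t 2.7 [ 490.  -192.8  131.8] [179.7   0.2  73.1] F tool [0.3 0.3 0.6] gap -0.4
```

View pics/c1.png

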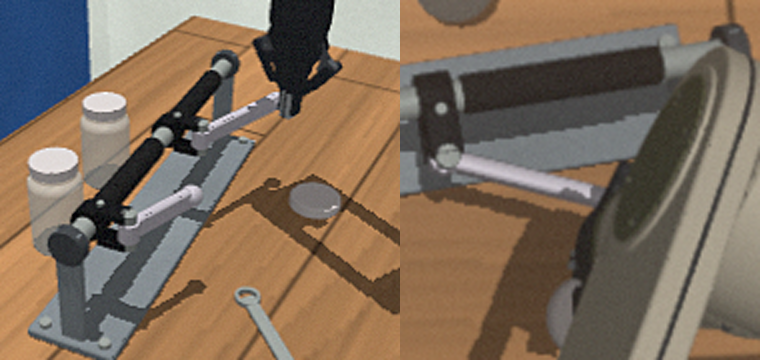

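The side crop shows the shut fingertips just outside the long lever's face near the ball end. The knuckles bulge about 50 mm above the tips, so they stay above the bar. Next I lower slightly and close in.

Request:
{"fn": "servo_tool", "kwargs": {
  "motion": [
    [0, 5, 3, 6, 0, 0, -0.018],
    [0, 0, 7, 0, 0, 0, 0],
    [0, 0, 5, 0, 0, 0, 0],
    [0, 0, 2, 0, 0, 0, 0]
  ]
}}

```text
time: 3.1
tool_pos: [511.3, -193.6, 129.0]
tcp_rot: [179.4, 0.2, 74.2]
ft_force: [0.2, 0.5, 0.3]
finger_gap: -0.2
```

```bash
python3 -c "
from h import *
move(*goal('L',0,15,124))"
```

```text
goal [ 515.4 -194.9  124. ] 74.2 shift [-0.1  4.2  5. ] turn [0.011 0.004 0.001]
t 3.1 [ 511.3 -193.6  129. ] [179.4   0.2  74.2] F tool [ 0.6  0.  -0.3] gap -0.2
```

Request:
{"fn": "servo_tool", "kwargs": {
  "motion": [
    [0, 0, 1, 3, 0.011, 0, 0],
    [0, 0, 1.5, 2, 0, 0, 0],
    [0, 0, 1.5, 0, 0, 0, 0],
    [0, 0, 1, 0, 0, 0, 0]
  ]
}}

```text
time: 3.5
tool_pos: [517.3, -195.2, 123.8]
tcp_rot: [-179.9, 0.2, 74.3]
ft_force: [-0.7, 0.1, 0.2]
finger_gap: 0.2
```

```bash
python3 -c "
from h import *
move(*goal('L',0,14.5,124))"
```

```text
goal [ 515.9 -195.1  124. ] 74.2 shift [-0.2 -1.4 -0.2] turn [-0.001  0.004  0.001]
t 3.5 [ 517.3 -195.2  123.8] [-179.9    0.2   74.3] F tool [-0.1 -0.7 -0.2] gap 0.2
```

Request:
{"fn": "servo_tool", "kwargs": {
  "motion": [
    [0, 0, 1, 0, 0, 0, 0],
    [0, 0, 2, 0, 0, 0, 0],
    [0, -0.4, 2.5, 0, 0, 0, -0.015],
    [0, -0.6, 3, 0, 0, 0, -0.025]
  ]
}}

```text
time: 3.9
tool_pos: [523.2, -197.6, 123.3]
tcp_rot: [-179.6, 0.2, 76.7]
ft_force: [-7.9, 3.0, 6.8]
finger_gap: -0.4
```

```bash
cat >> h.py <<'E'
def prog(k,b=14.5):  # hinge angle implied by TCP with finger back on the lever
    s=sense();pin,r=G[k];v=s['tool_pos'][:2]-pin
    d=np.hypot(*v);along=np.sqrt(d*d-(7+b)**2)
    th=np.arctan2(v[1],v[0])+np.arctan2(7+b,along)-(np.radians(7.1-90)-.40)
    print('th',th.round(3),'along',along.round(1),'face yaw err deg',round(s['tcp_rot'][2]-goal(k,th,b,0)[1],1));rep(s)
E
python3 -c "
from h import *
prog('L')"
```

```text
th 0.073 along 104.2 face yaw err deg -1.7
t 3.9 [ 523.2 -197.6  123.3] [-179.6    0.2   76.7] F tool [ 1.1 -8.4 -6.8] gap -0.4
```

Request:
{"fn": "servo_tool", "kwargs": {
  "motion": [
    [0, -0.6, 3, 0, 0, 0, -0.035],
    [0, -0.6, 3, 0, 0, 0, -0.035],
    [0, -0.6, 3, 0, 0, 0, -0.03],
    [0, -0.6, 3, 0, 0, 0, -0.03]
  ]
}}

```text
time: 4.3
tool_pos: [529.7, -201.1, 123.5]
tcp_rot: [-178.9, -0.0, 84.5]
ft_force: [-9.2, 2.0, 6.7]
finger_gap: 0.2
```

```bash
python3 -c "
from h import *
prog('L')"
```

```text
th 0.141 along 105.1 face yaw err deg 2.3
t 4.3 [ 529.7 -201.1  123.5] [-178.9   -0.    84.5] F tool [ 1.1 -9.5 -6.6] gap 0.2
```

Request:
{"fn": "servo_tool", "kwargs": {
  "motion": [
    [0, -0.7, 4, 0, -0.008, 0, -0.015],
    [0, -0.7, 4, 0, -0.006, 0, -0.015],
    [0, -0.7, 4, 0, -0.004, 0, -0.02],
    [0, -0.7, 4, 0, 0, 0, -0.02]
  ]
}}

```text
time: 4.7
tool_pos: [540.1, -204.0, 123.4]
tcp_rot: [-179.2, -0.2, 88.9]
ft_force: [-10.2, 2.0, 6.6]
finger_gap: -0.2
```

```bash
python3 -c "
from h import *
prog('L')"
```

```text
th 0.241 along 104.9 face yaw err deg 0.9
t 4.7 [ 540.1 -204.   123.4] [-179.2   -0.2   88.9] F tool [  1.8 -10.3  -6.5] gap -0.2
```

Request:
{"fn": "servo_tool", "kwargs": {
  "motion": [
    [0, -0.7, 4, 0, -0.008, 0, -0.02],
    [0, -0.7, 4, 0, -0.006, 0, -0.02],
    [0, -0.6, 3.5, 0, -0.004, 0, -0.02],
    [0, -0.5, 3, 0, 0, 0, -0.02]
  ]
}}

```text
time: 5.1
tool_pos: [548.4, -205.8, 123.3]
tcp_rot: [-179.4, -0.5, 93.8]
ft_force: [-10.1, 1.7, 7.3]
finger_gap: 0.1
```

```bash
python3 -c "
from h import *
prog('L')"
```

```text
th 0.32 along 105.0 face yaw err deg 1.2
t 5.1 [ 548.4 -205.8  123.3] [-179.4   -0.5   93.8] F tool [  2.4 -10.   -7.2] gap 0.1
```

Request:
{"fn": "servo_tool", "kwargs": {
  "motion": [
    [0, -0.3, 3, 0, -0.006, 0.004, -0.005],
    [0, -0.3, 3, 0, -0.004, 0.004, -0.005],
    [0, -0.2, 3, 0, 0, 0, 0]
  ]
}}

```text
time: 5.4
tool_pos: [552.2, -205.8, 123.4]
tcp_rot: [-179.4, -1.1, 94.5]
ft_force: [-10.8, 0.1, 7.1]
finger_gap: 0.1
```

```bash
python3 -c "
from h import *
prog('L')"
```

```text
th 0.357 along 104.5 face yaw err deg -0.2
t 5.4 [ 552.2 -205.8  123.4] [-179.4   -1.1   94.5] F tool [  1.1 -10.8  -6.9] gap 0.1
```

Request:
{"fn": "servo_tool", "kwargs": {
  "motion": [
    [0, 0, 3, 0, 0, 0, 0],
    [0, 0, 3, 0, 0, -0.005, 0]
  ]
}}

```text
time: 5.6
tool_pos: [554.4, -206.0, 123.5]
tcp_rot: [-178.9, -0.9, 94.5]
ft_force: [-11.6, -0.6, 7.4]
finger_gap: -0.3
```

```bash
python3 -c "
from h import *
prog('L');move(*goal('L',.36,14.5,123.5))"
```

```text
th 0.378 along 104.4 face yaw err deg -1.4
t 5.6 [ 554.4 -206.   123.5] [-178.9   -0.9   94.5] F tool [  0.4 -11.8  -7.2] gap -0.3
goal [ 552.6 -206.3  123.5] 94.8 shift [-0.2 -1.9  0. ] turn [-0.019 -0.015 -0.006]
t 5.6 [ 554.4 -206.   123.5] [-178.9   -0.9   94.5] F tool [  0.4 -11.8  -7.2] gap -0.3
```

Request:
{"fn": "servo_tool", "kwargs": {
  "motion": [
    [0, 0, 3, 0, -0.006, -0.005, 0],
    [0, 0, 3, 0, -0.006, -0.004, 0]
  ]
}}

```text
time: 5.8
tool_pos: [556.6, -206.2, 123.4]
tcp_rot: [-179.1, -0.4, 94.5]
ft_force: [-12.2, -0.0, 7.8]
finger_gap: -0.3
```

```bash
python3 -c "
from h import *
prog('L')"
```

```text
th 0.398 along 104.5 face yaw err deg -2.5
t 5.8 [ 556.6 -206.2  123.4] [-179.1   -0.4   94.5] F tool [  1.  -12.3  -7.6] gap -0.3
```

Request:
{"fn": "servo_tool", "kwargs": {
  "motion": [
    [0, 0, 3.5, 0, -0.006, 0, 0],
    [0, 0, 3.5, 0, -0.006, 0, 0]
  ]
}}

```text
time: 6.0
tool_pos: [558.8, -206.1, 123.3]
tcp_rot: [-179.2, -0.4, 94.5]
ft_force: [-19.7, -0.2, 12.1]
finger_gap: -0.1
```

```bash
python3 -c "
from h import *
prog('L')
cv2.imwrite('pics/side2.png',snapshot('side')[110:290,260:460])"
```

```text
th 0.42 along 104.2 face yaw err deg -3.7
t 6.0 [ 558.8 -206.1  123.3] [-179.2   -0.4   94.5] F tool [  1.5 -19.8 -11.8] gap -0.1
```

The force stepped from 12 to 20 N within 2 mm, so the lever is on its stop. Now the hold.

Request:
{"fn": "servo_tool", "kwargs": {
  "motion": [
    [0, 0, 3, -0.4, -0.004, 0, 0],
    [0, 0, 3, -0.4, -0.004, 0, 0],
    [0, 0, 3, -0.4, 0, 0, 0]
  ]
}}

```text
time: 6.35
tool_pos: [558.3, -206.1, 123.5]
tcp_rot: [-178.5, -0.6, 94.5]
ft_force: [-18.0, 0.5, 9.6]
finger_gap: -0.0
```

```bash
python3 -c "
from h import *
prog('L')"
```

```text
th 0.415 along 104.2 face yaw err deg -3.4
t 6.35 [ 558.3 -206.1  123.5] [-178.5   -0.6   94.5] F tool [  2.  -18.1  -9.1] gap -0.0
```

Steady at about 18 N with y +3 per row. I'll hold for 1.3 s more.

Request:
{"fn": "servo_tool", "kwargs": {
  "motion": [
    [0, 0, 3.3, -0.3, -0.008, 0, 0],
    [0, 0, 3.3, -0.3, -0.006, 0, 0],
    [0, 0, 3.3, -0.3, -0.004, 0, 0],
    [0, 0, 3.3, -0.3, -0.004, 0, 0],
    [0, 0, 3.3, -0.3, -0.004, 0, 0]
  ]
}}

```text
time: 6.85
tool_pos: [558.2, -206.0, 123.6]
tcp_rot: [-177.9, -1.0, 94.5]
ft_force: [-18.3, 1.3, 10.5]
finger_gap: 0.1
```

Request:
{"fn": "servo_tool", "kwargs": {
  "motion": [
    [0, 0, 3.3, -0.3, -0.004, 0, 0],
    [0, 0, 3.3, -0.3, -0.004, 0, 0],
    [0, 0, 3.3, -0.3, -0.004, 0, 0],
    [0, 0, 3.3, -0.3, -0.004, 0, 0],
    [0, 0, 3.3, -0.3, -0.004, 0, 0],
    [0, 0, 3.3, -0.3, -0.004, 0, 0],
    [0, 0, 3.3, -0.3, -0.004, 0, 0],
    [0, 0, 3.3, -0.3, -0.004, 0, 0]
  ]
}}

```text
time: 7.65
tool_pos: [557.4, -205.7, 123.9]
tcp_rot: [-176.4, -1.6, 94.5]
ft_force: [-17.7, 1.2, 10.4]
finger_gap: 0.1
```

```bash
python3 -c "
from h import *
prog('L')
a=cv2.imread('pics/side2.png');b=snapshot('side')[110:290,260:460];cv2.imwrite('pics/c2.png',cv2.resize(b,None,fx=3.3,fy=3.3,interpolation=2))"
```

```text
th 0.407 along 103.9 face yaw err deg -3.0
t 7.65 [ 557.4 -205.7  123.9] [-176.4   -1.6   94.5] F tool [  2.8 -18.2  -9.2] gap 0.1
```

View pics/c2.png

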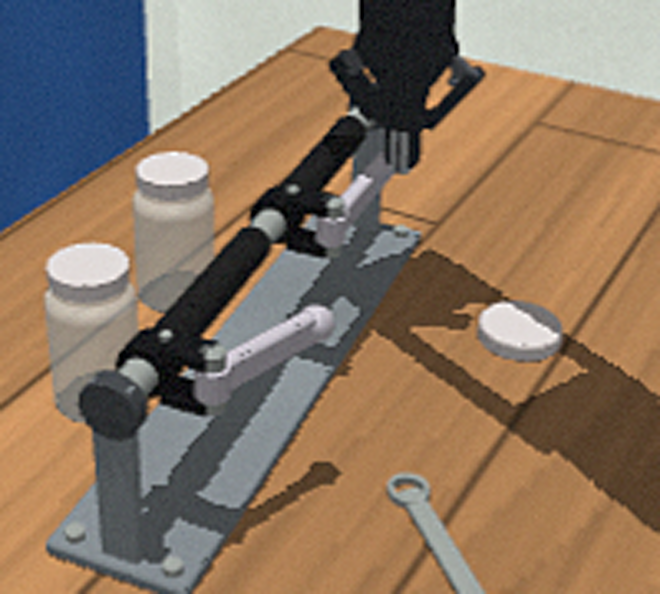

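The lever is nearly parallel to the bar, with air left to the grip. It has been held on the stop at about 18 N for over 1.6 s. Now I ease it back.

Request:
{"fn": "servo_tool", "kwargs": {
  "motion": [
    [0, 0, 1.5, 0, -0.015, 0, 0],
    [0, 0, 0, 0, -0.015, 0, 0],
    [0, 0.3, -1, 0, -0.01, 0, 0.01],
    [0, 0.4, -1.5, 0, -0.01, 0, 0.02]
  ]
}}

```text
time: 8.1
tool_pos: [548.0, -205.1, 123.7]
tcp_rot: [-178.3, -1.7, 92.8]
ft_force: [-9.8, 1.2, 6.3]
finger_gap: 0.1
```

```bash
python3 -c "
from h import *
prog('L',11)"
```

```text
th 0.284 along 105.0 face yaw err deg 2.3
t 8.1 [ 548.  -205.1  123.7] [-178.3   -1.7   92.8] F tool [ 1.9 -9.9 -6. ] gap 0.1
```

Request:
{"fn": "servo_tool", "kwargs": {
  "motion": [
    [0, 0.5, -1.3, 0, -0.008, -0.005, 0.035],
    [0, 0.5, -1.3, 0, -0.008, -0.005, 0.03],
    [0, 0.5, -1.3, 0, -0.005, -0.005, 0.025],
    [0, 0.5, -1.3, 0, -0.005, -0.005, 0.025]
  ]
}}

```text
time: 8.5
tool_pos: [535.5, -202.4, 123.6]
tcp_rot: [-178.8, -0.6, 86.0]
ft_force: [-9.1, 2.1, 5.3]
finger_gap: 0.2
```

```bash
python3 -c "
from h import *
prog('L',11)"
```

```text
th 0.163 along 105.2 face yaw err deg 2.5
t 8.5 [ 535.5 -202.4  123.6] [-178.8   -0.6   86. ] F tool [ 1.5 -9.3 -5.1] gap 0.2
```

Request:
{"fn": "servo_tool", "kwargs": {
  "motion": [
    [0, 0.5, -1, 0, -0.008, 0, 0.04],
    [0, 0.5, -1, 0, -0.005, 0, 0.035],
    [0, 0.4, -0.7, 0, 0, 0, 0.03],
    [0, 0.3, -0.5, 0, 0, 0, 0.025]
  ]
}}

```text
time: 8.9
tool_pos: [526.4, -198.6, 123.6]
tcp_rot: [-178.8, -0.6, 78.4]
ft_force: [-8.4, 2.3, 5.0]
finger_gap: -0.1
```

```bash
python3 -c "
from h import *
prog('L',11)"
```

```text
th 0.072 along 104.5 face yaw err deg 0.1
t 8.9 [ 526.4 -198.6  123.6] [-178.8   -0.6   78.4] F tool [ 0.6 -8.8 -4.8] gap -0.1
```

Request:
{"fn": "servo_tool", "kwargs": {
  "motion": [
    [0, 0.4, -0.6, 0, 0, 0, 0.025],
    [0, 0.3, -0.5, 0, 0, 0, 0.02],
    [0, 0.2, -0.4, 0, 0, 0, 0.02],
    [0, 0.1, -0.4, 0, 0, 0, 0.01]
  ]
}}

```text
time: 9.3
tool_pos: [520.0, -195.6, 123.9]
tcp_rot: [-178.1, -0.5, 74.0]
ft_force: [-1.6, 0.4, 1.9]
finger_gap: 0.0
```

```bash
python3 -c "
from h import *
prog('L',11)"
```

```text
th 0.006 along 104.3 face yaw err deg -0.5
t 9.3 [ 520.  -195.6  123.9] [-178.1   -0.5   74. ] F tool [-0.  -1.7 -1.9] gap 0.0
```

Force has faded to 1.7 N at hinge angle ≈0, so the lever is back at rest. I'll back off, rise and travel to the short lever.

Request:
{"fn": "servo_tool", "kwargs": {
  "motion": [
    [0, 0, -1, 0, 0, 0, 0],
    [0, 0, -3, 0, -0.01, 0, 0],
    [0, 0, -10, 0, -0.01, 0, 0],
    [0, 0, -16, 0, 0, 0, 0],
    [0, 0, -4, -15, 0, 0, 0],
    [0, 0, 0, -25, 0, 0, 0],
    [0, 0, 0, -25, 0, 0, 0],
    [0, 0, 0, -12, 0, 0, 0],
    [0, 0, 0, 0, 0, 0, 0]
  ]
}}

```text
time: 10.2
tool_pos: [488.1, -187.6, 207.6]
tcp_rot: [-179.7, -0.5, 74.2]
ft_force: [0.1, 0.0, 0.1]
finger_gap: -0.2
```

```bash
python3 -c "
from h import *
move(*goal('S',0,45,200))
cv2.imwrite('pics/top3.png',snapshot('top'));cv2.imwrite('pics/side3.png',snapshot('side'))"
```

```text
goal [469.7  61.3 200. ] 74.2 shift [234.5 -85.3   9.9] turn [-0.005 -0.008  0.001]
t 10.2 [ 488.1 -187.6  207.6] [-179.7   -0.5   74.2] F tool [ 0.1  0.1 -0.1] gap -0.2
```

Request:
{"fn": "servo_tool", "kwargs": {
  "motion": [
    [0, 29, -10.5, 0, 0, 0, 0],
    [0, 29, -10.5, 0, 0, 0, 0],
    [0, 29, -10.5, 0, 0, 0, 0],
    [0, 29, -10.5, 0, 0, 0, 0],
    [0, 29, -10.5, 0, 0, 0, 0],
    [0, 29, -10.5, 0, 0, 0, 0],
    [0, 29, -10.5, 0, 0, 0, 0],
    [0, 24, -9, 0, 0, 0, 0],
    [0, 0, 0, 0, 0, 0, 0]
  ]
}}

```text
time: 11.2
tool_pos: [462.2, 62.8, 193.2]
tcp_rot: [-178.3, -0.4, 74.0]
ft_force: [-0.5, 0.3, 0.4]
finger_gap: -0.1
```

```bash
python3 -c "
from h import *
move(*goal('S',0,35,125))
a=cv2.imread('pics/side0.png')[110:290,260:460];b=snapshot('side')[110:290,260:460]
cv2.imwrite('pics/c3.png',cv2.resize(np.hstack([a,b]),None,fx=2,fy=2,interpolation=2))"
```

```text
goal [479.3  58.6 125. ] 74.2 shift [ 0.3 19.6 67.6] turn [-0.029 -0.007 -0.003]
t 11.2 [462.2  62.8 193.2] [-178.3   -0.4   74. ] F tool [ 0.2 -0.6 -0.4] gap -0.1
```

View pics/c3.png

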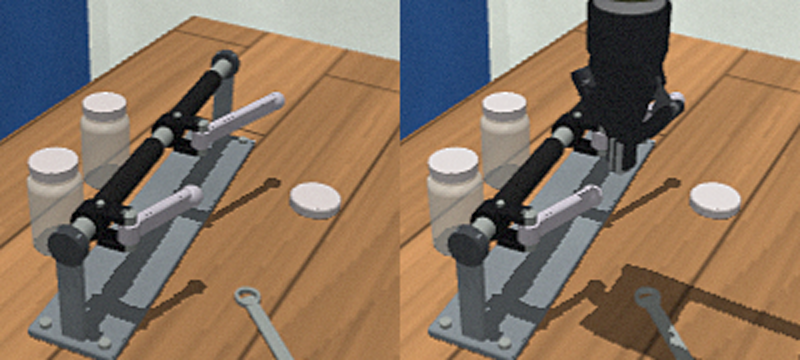

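The long lever's ball is back at its starting pixel, (678,103) against (278,103) in the left half. Jars, lid and wrench haven't moved. Next I descend beside the short lever.

Request:
{"fn": "servo_tool", "kwargs": {
  "motion": [
    [0, 0, 0, 15, -0.01, -0.003, 0],
    [0, 0, 0, 20, -0.01, -0.003, 0],
    [0, 0, 3, 18, -0.01, 0, 0],
    [0, 0, 7, 7, 0, 0, 0],
    [0, 0, 7, 0, 0, 0, 0],
    [0, 0, 4, 0, 0, 0, 0]
  ]
}}

```text
time: 11.85
tool_pos: [481.0, 51.6, 127.2]
tcp_rot: [-179.8, 0.2, 73.9]
ft_force: [-0.0, -0.1, 0.6]
finger_gap: 0.2
```

```bash
python3 -c "
from h import *
move(*goal('S',0,14,124))"
```

```text
goal [499.5  52.9 124. ] 74.2 shift [ 6.4 17.5  3.2] turn [-0.003  0.004 -0.004]
t 11.85 [481.   51.6 127.2] [-179.8    0.2   73.9] F tool [-0.1 -0.  -0.6] gap 0.2
```

Request:
{"fn": "servo_tool", "kwargs": {
  "motion": [
    [0, 3, 5, 1, 0, 0, 0],
    [0, 3, 5, 1, 0, 0, 0],
    [0, 0, 3, 0, 0, 0, 0],
    [0, 0, 1.5, 0, 0, 0, 0]
  ]
}}

```text
time: 12.25
tool_pos: [500.5, 52.6, 127.4]
tcp_rot: [-180.0, 0.2, 73.9]
ft_force: [-1.2, -0.9, -0.1]
finger_gap: -0.0
```

```bash
python3 -c "
from h import *
move(*goal('S',0,11,124))"
```

```text
goal [502.4  52.1 124. ] 74.2 shift [-0.   2.   3.4] turn [-0.     0.003 -0.006]
t 12.25 [500.5  52.6 127.4] [-180.     0.2   73.9] F tool [-1.2 -0.9  0.1] gap -0.0
```

Request:
{"fn": "servo_tool", "kwargs": {
  "motion": [
    [0, 0, -0.5, 2.5, 0, 0, 0],
    [0, 0, 1, 0.5, 0, 0, 0],
    [0, 0, 2, 0, 0, 0, 0],
    [0, 0, 2.5, 0, 0, 0, 0]
  ]
}}

```text
time: 12.65
tool_pos: [504.5, 51.8, 124.3]
tcp_rot: [-179.9, 0.2, 73.9]
ft_force: [-7.8, 0.4, 5.4]
finger_gap: 0.3
```

```bash
python3 -c "
from h import *
prog('S',11)"
```

```text
th 0.03 along 69.2 face yaw err deg -2.0
t 12.65 [504.5  51.8 124.3] [-179.9    0.2   73.9] F tool [-1.7 -7.6 -5.4] gap 0.3
```

Request:
{"fn": "servo_tool", "kwargs": {
  "motion": [
    [0, -0.6, 3, 0, 0, 0, -0.05],
    [0, -0.6, 3.2, 0, -0.005, 0, -0.04],
    [0, -0.6, 3.2, 0, -0.005, 0, -0.035],
    [0, -0.6, 3.2, 0, -0.005, 0, -0.03]
  ]
}}

```text
time: 13.05
tool_pos: [511.4, 47.6, 124.2]
tcp_rot: [180.0, 0.2, 83.2]
ft_force: [-8.4, 0.4, 6.7]
finger_gap: -0.2
```

```bash
python3 -c "
from h import *
prog('S',11)"
```

```text
th 0.139 along 70.0 face yaw err deg 1.0
t 13.05 [511.4  47.6 124.2] [180.    0.2  83.2] F tool [-0.6 -8.4 -6.7] gap -0.2
```

Request:
{"fn": "servo_tool", "kwargs": {
  "motion": [
    [0, -0.6, 3.2, 0, 0, 0, -0.025],
    [0, -0.6, 3.2, 0, -0.003, 0, -0.03],
    [0, -0.6, 3.2, 0, -0.003, 0, -0.03],
    [0, -0.6, 3.2, 0, -0.003, 0, -0.03]
  ]
}}

```text
time: 13.45
tool_pos: [518.3, 44.9, 124.2]
tcp_rot: [-179.8, 0.2, 90.1]
ft_force: [-7.6, 2.0, 13.1]
finger_gap: -0.1
```

```bash
python3 -c "
from h import *
prog('S',11)"
```

```text
th 0.24 along 70.3 face yaw err deg 2.1
t 13.45 [518.3  44.9 124.2] [-179.8    0.2   90.1] F tool [  2.   -7.6 -13. ] gap -0.1
```

The vertical force of 13 N is higher than I expected, so I'll look before continuing.

```bash
python3 -c "
from h import *
b=snapshot('side')[130:260,270:420];t=snapshot('top')[150:280,220:370]
cv2.imwrite('pics/c4.png',cv2.resize(np.hstack([b,t]),None,fx=2.6,fy=2.6,interpolation=2));rep();print(sense()['wrist_torque'])"
```

```text
t 13.55 [519.1  44.9 124.8] [-179.9    0.2   90.1] F tool [ 0.4 -7.2 -8.1] gap -0.2
[ 0.09149178  1.1331982  -0.16232967]
```

View pics/c4.png

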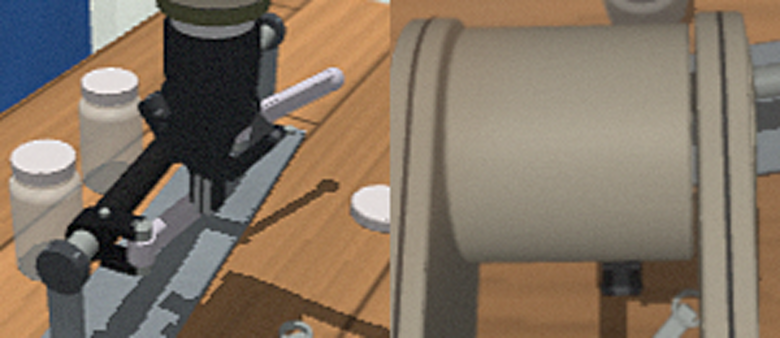

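The picture shows the fingers on the short blade with nothing else touching. The vertical force fell from 13 to 8 N when the arm rose 0.6 mm, so it is friction from arm sag. I'll add a slight lift to each row and continue.

Request:
{"fn": "servo_tool", "kwargs": {
  "motion": [
    [0, -0.5, 3, -0.5, 0, 0, -0.02],
    [0, -0.5, 3.2, -0.5, -0.003, 0, -0.02],
    [0, -0.4, 3.2, -0.5, -0.003, 0, -0.025]
  ]
}}

```text
time: 13.85
tool_pos: [523.4, 43.7, 125.0]
tcp_rot: [-179.5, 0.1, 93.9]
ft_force: [-8.4, -1.1, 4.2]
finger_gap: -0.2
```

```bash
python3 -c "
from h import *
prog('S',11)"
```

```text
th 0.314 along 70.2 face yaw err deg 1.7
t 13.85 [523.4  43.7 125. ] [-1.795e+02  1.000e-01  9.390e+01] F tool [-0.5 -8.5 -4.2] gap -0.2
```

Request:
{"fn": "servo_tool", "kwargs": {
  "motion": [
    [0, -0.2, 3, -0.4, -0.004, 0, -0.01],
    [0, -0.2, 3, -0.4, -0.004, 0, 0]
  ]
}}

```text
time: 14.05
tool_pos: [526.0, 43.3, 125.0]
tcp_rot: [-179.5, 0.1, 94.5]
ft_force: [-11.0, -0.9, 5.2]
finger_gap: -0.2
```

```bash
python3 -c "
from h import *
prog('S',11)"
```

```text
th 0.35 along 70.1 face yaw err deg 0.3
t 14.05 [526.   43.3 125. ] [-1.795e+02  1.000e-01  9.450e+01] F tool [ -0.1 -11.   -5.1] gap -0.2
```

Request:
{"fn": "servo_tool", "kwargs": {
  "motion": [
    [0, 0, 3.2, -0.3, -0.004, 0, 0],
    [0, 0, 3.2, -0.3, -0.004, 0, 0]
  ]
}}

```text
time: 14.25
tool_pos: [528.7, 43.2, 125.0]
tcp_rot: [-179.5, 0.2, 94.5]
ft_force: [-11.3, -1.1, 6.9]
finger_gap: 0.2
```

```bash
python3 -c "
from h import *
prog('S',11)"
```

```text
th 0.388 along 69.8 face yaw err deg -1.9
t 14.25 [528.7  43.2 125. ] [-179.5    0.2   94.5] F tool [ -0.2 -11.4  -6.8] gap 0.2
```

Request:
{"fn": "servo_tool", "kwargs": {
  "motion": [
    [0, 0, 3.3, -0.3, -0.004, 0, 0],
    [0, 0, 3.3, -0.3, -0.004, 0, 0]
  ]
}}

```text
time: 14.45
tool_pos: [531.3, 43.0, 125.0]
tcp_rot: [-179.4, 0.2, 94.5]
ft_force: [-11.0, -1.8, 7.3]
finger_gap: -0.4
```

```bash
python3 -c "
from h import *
prog('S',11)"
```

```text
th 0.425 along 69.6 face yaw err deg -4.0
t 14.45 [531.3  43.  125. ] [-179.4    0.2   94.5] F tool [ -1.  -11.2  -7.2] gap -0.4
```

Request:
{"fn": "servo_tool", "kwargs": {
  "motion": [
    [0, 0, 3.3, -0.3, -0.004, 0, 0]
  ]
}}

```text
time: 14.55
tool_pos: [532.5, 43.0, 125.0]
tcp_rot: [-179.3, 0.2, 94.5]
ft_force: [-11.7, -0.7, 8.2]
finger_gap: -0.1
```

```bash
python3 -c "
from h import *
prog('S',11)"
```

```text
th 0.441 along 69.5 face yaw err deg -4.9
t 14.55 [532.5  43.  125. ] [-179.3    0.2   94.5] F tool [  0.2 -11.8  -8.1] gap -0.1
```

Request:
{"fn": "servo_tool", "kwargs": {
  "motion": [
    [0, 0, 3.3, -0.3, -0.004, 0, 0]
  ]
}}

```text
time: 14.65
tool_pos: [533.1, 43.0, 124.9]
tcp_rot: [-179.2, 0.2, 94.5]
ft_force: [-18.3, -1.2, 12.7]
finger_gap: -0.0
```

```bash
python3 -c "
from h import *
prog('S',11)
b=snapshot('side')[150:250,270:390]
cv2.imwrite('pics/c5.png',cv2.resize(b,None,fx=5,fy=5,interpolation=2))"
```

```text
th 0.45 along 69.4 face yaw err deg -5.4
t 14.65 [533.1  43.  124.9] [-179.2    0.2   94.5] F tool [  0.2 -18.5 -12.5] gap -0.0
```

View pics/c5.png

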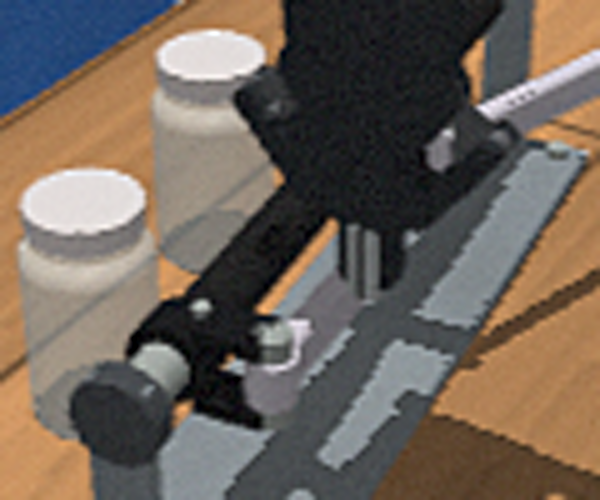

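Force stepped to 18 N. The picture shows the short lever nearly parallel to the bar with air to the grip, so it is on its stop. Holding.

Request:
{"fn": "servo_tool", "kwargs": {
  "motion": [
    [0, 0, 3.5, -0.5, -0.006, 0, 0],
    [0, 0, 3.5, -0.5, -0.006, 0, 0],
    [0, 0, 3.5, -0.5, -0.006, 0, 0],
    [0, 0, 3.5, -0.5, -0.006, 0, 0],
    [0, 0, 3.5, -0.5, -0.006, 0, 0],
    [0, 0, 3.5, -0.5, -0.006, 0, 0]
  ]
}}

```text
time: 15.3
tool_pos: [532.8, 42.9, 125.0]
tcp_rot: [-178.5, 0.2, 94.6]
ft_force: [-18.4, -2.1, 12.9]
finger_gap: 0.1
```

Request:
{"fn": "servo_tool", "kwargs": {
  "motion": [
    [0, 0, 3.5, -0.4, -0.006, 0, 0],
    [0, 0, 3.5, -0.4, -0.006, 0, 0],
    [0, 0, 3.5, -0.4, -0.006, 0, 0],
    [0, 0, 3.5, -0.4, -0.006, 0, 0],
    [0, 0, 3.5, -0.4, -0.006, 0, 0],
    [0, 0, 3.5, -0.4, -0.006, 0, 0],
    [0, 0, 3.5, -0.4, -0.006, 0, 0],
    [0, 0, 3.5, -0.4, -0.006, 0, 0],
    [0, 0, 3.5, -0.4, -0.006, 0, 0]
  ]
}}

```text
time: 16.2
tool_pos: [532.4, 42.9, 125.2]
tcp_rot: [-177.5, 0.2, 94.8]
ft_force: [-18.7, -1.2, 12.1]
finger_gap: -0.5
```

Request:
{"fn": "servo_tool", "kwargs": {
  "motion": [
    [0, 0, 1.5, 0, -0.01, 0, 0],
    [0, 0, 0, 0, -0.01, 0, 0],
    [0, 0.2, -0.8, 0, -0.01, 0, 0],
    [0, 0.3, -1, 0, -0.01, 0, 0.01]
  ]
}}

```text
time: 16.6
tool_pos: [525.0, 43.4, 125.1]
tcp_rot: [-178.9, 0.2, 94.2]
ft_force: [-7.9, 1.4, 5.8]
finger_gap: -0.1
```

```bash
python3 -c "
from h import *
prog('S',11)"
```

```text
th 0.335 along 70.2 face yaw err deg 0.8
t 16.6 [525.   43.4 125.1] [-178.9    0.2   94.2] F tool [ 2.  -7.9 -5.7] gap -0.1
```

Held for about 1.6 s at 18 N. The lever is now easing out.

Request:
{"fn": "servo_tool", "kwargs": {
  "motion": [
    [0, 0.5, -0.8, 0, -0.006, 0, 0.035],
    [0, 0.5, -0.8, 0, -0.004, 0, 0.035],
    [0, 0.5, -0.8, 0, -0.004, 0, 0.035],
    [0, 0.5, -0.8, 0, 0, 0, 0.035]
  ]
}}

```text
time: 17.0
tool_pos: [516.1, 46.0, 125.1]
tcp_rot: [-179.1, 0.2, 85.9]
ft_force: [-8.6, 0.4, 5.0]
finger_gap: -0.0
```

```bash
python3 -c "
from h import *
prog('S',11)"
```

```text
th 0.207 along 69.9 face yaw err deg -0.2
t 17.0 [516.1  46.  125.1] [-179.1    0.2   85.9] F tool [-0.3 -8.7 -4.9] gap -0.0
```

Request:
{"fn": "servo_tool", "kwargs": {
  "motion": [
    [0, 0.5, -0.7, 0, -0.004, 0, 0.035],
    [0, 0.5, -0.7, 0, -0.004, 0, 0.035],
    [0, 0.5, -0.6, 0, 0, 0, 0.035],
    [0, 0.4, -0.5, 0, 0, 0, 0.03]
  ]
}}

```text
time: 17.4
tool_pos: [508.7, 49.3, 125.2]
tcp_rot: [-179.0, 0.3, 77.9]
ft_force: [-7.5, 0.7, 4.9]
finger_gap: 0.1
```

```bash
python3 -c "
from h import *
prog('S',11)"
```

```text
th 0.097 along 69.5 face yaw err deg -1.9
t 17.4 [508.7  49.3 125.2] [-179.     0.3   77.9] F tool [-0.9 -7.6 -4.7] gap 0.1
```

Request:
{"fn": "servo_tool", "kwargs": {
  "motion": [
    [0, 0.3, -0.4, 0, 0, 0, 0.02],
    [0, 0.3, -0.3, 0, 0, 0, 0.015],
    [0, 0.2, -0.3, 0, 0, 0, 0.01],
    [0, 0.2, -0.3, 0, 0, 0, 0.01]
  ]
}}

```text
time: 17.8
tool_pos: [507.0, 50.9, 125.5]
tcp_rot: [-179.0, 0.4, 74.6]
ft_force: [1.6, 0.2, 0.3]
finger_gap: -0.4
```

```bash
python3 -c "
from h import *
prog('S',11)"
```

```text
th 0.068 along 68.8 face yaw err deg -3.5
t 17.8 [507.   50.9 125.5] [-179.     0.4   74.6] F tool [ 0.6  1.5 -0.4] gap -0.4
```

The force is gone, but about 2.7 mm deeper than where contact began. I'll take a reading after a small further easing.

Request:
{"fn": "servo_tool", "kwargs": {
  "motion": [
    [0, 0, 0, 0, 0, 0, 0],
    [0, 0, -0.5, 0, 0, 0, 0]
  ]
}}

```text
time: 18.0
tool_pos: [506.7, 51.0, 125.4]
tcp_rot: [-179.0, 0.4, 74.5]
ft_force: [0.4, 1.7, -0.5]
finger_gap: 0.0
```

```bash
python3 -c "
from h import *
prog('S',11)"
```

```text
th 0.064 along 68.9 face yaw err deg -3.3
t 18.0 [506.7  51.  125.4] [-179.     0.4   74.5] F tool [ 1.7 -0.   0.5] gap 0.0
```

Request:
{"fn": "servo_tool", "kwargs": {
  "motion": [
    [0, 0, -1, 0, 0, 0, 0],
    [0, 0, -1, 0, 0, 0, 0],
    [0, 0, -3, 0, -0.01, 0, 0],
    [0, 0, -10, 0, 0, 0, 0],
    [0, 0, -18, 0, 0, 0, 0],
    [0, 0, -5, -20, 0, 0, 0],
    [0, 0, 0, -40, 0, 0, 0],
    [0, 0, 0, -40, 0, 0, 0],
    [0, 0, 0, -40, 0, 0, 0]
  ]
}}

```text
time: 18.9
tool_pos: [460.8, 63.1, 261.0]
tcp_rot: [-178.7, 0.7, 74.6]
ft_force: [1.6, -0.2, 0.0]
finger_gap: 0.2
```

Request:
{"fn": "servo_tool", "kwargs": {
  "motion": [
    [0, 0, -45, 0, 0, 0, 0],
    [0, 0, -45, 0, 0, 0, 0],
    [0, 15, -20, 0, 0, 0, 0],
    [0, 0, 0, 0, 0, 0, 0]
  ]
}}

```text
time: 19.3
tool_pos: [357.7, 108.2, 270.4]
tcp_rot: [-179.4, 0.4, 74.5]
ft_force: [0.4, -0.1, 0.1]
finger_gap: -0.1
```

```bash
python3 -c "
from h import *
rep();s=snapshot('side');t=snapshot('top');cv2.imwrite('pics/side9.png',s);cv2.imwrite('pics/top9.png',t)
f=lambda i:cv2.resize(i,None,fx=2.4,fy=2.4,interpolation=2)
r=np.vstack([np.hstack([cv2.imread('pics/'+n+'0.png')[a:a+115,b:b+160] for n,a,b in(('side',140,265),('top',145,240))]),np.hstack([s[140:255,265:425],t[145:260,240:400]])])
cv2.imwrite('pics/c6.png',f(r))"
```

```text
t 19.3 [357.7 108.2 270.4] [-179.4    0.4   74.5] F tool [-0.   0.4 -0.2] gap -0.1
```

View pics/c6.png

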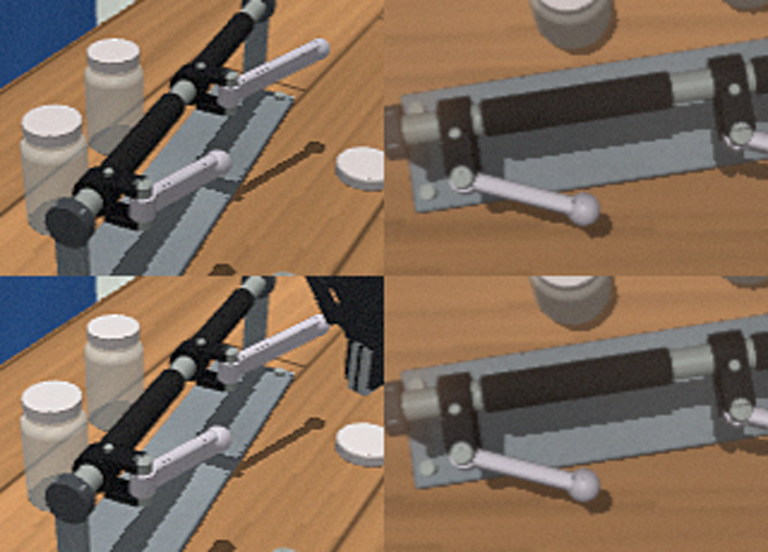

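The short lever's ball is at the same pixels as at the start in both views, e.g. (582,208) against (582,484−276). One last difference check on the loose items, then I hand in.

```bash
python3 -c "
from h import *
for n,rs in(('top',{'jarA':(295,112,340,168),'jarB':(372,95,418,150),'wrench':(285,258,348,326),'lid':(424,244,464,284),'Lball':(450,205,484,236),'Sball':(308,218,338,246)}),('side',{'jarA':(298,150,330,210),'jarB':(270,180,304,230),'lid':(402,198,432,222),'wrench':(370,248,420,306),'Sball':(340,198,366,220)})):
  a,b=[cv2.cvtColor(cv2.imread(f'pics/{n}{k}.png'),6).astype(np.float32) for k in(0,9)]
  for k,(x,y,X,Y) in rs.items(): print(n,k,np.round(cv2.phaseCorrelate(a[y:Y,x:X].copy(),b[y:Y,x:X].copy()),2)if 1 and False else cv2.phaseCorrelate(a[y:Y,x:X].copy(),b[y:Y,x:X].copy()), round(float(np.abs(a-b)[y:Y,x:X].mean()),1))
hand_in()"
```

```text
top jarA ((0.543083085268421, 0.006661194826918404), 0.9731101491716173) 3.1
top jarB ((-0.009474009229826663, -0.006613718296751614), 0.9538589831855562) 3.1
top wrench ((0.21191281691723063, -0.08759196323654805), 0.4705325836936633) 21.3
top lid ((0.044521853845463255, 0.014370878243749274), 1.0101963092386723) 3.2
top Lball ((0.052041279748411995, -0.09163141499243821), 0.9753467666192187) 3.0
top Sball ((-0.07393979787361538, -0.0017061568814593642), 0.9947720781962077) 2.8
side jarA ((0.0065472460511735164, -0.010140143876899543), 0.9923418037593364) 9.5
side jarB ((-0.036385392503159864, 0.033889763348501134), 1.0082167477077908) 10.2
side lid ((-0.07946498520625234, 0.05579994340119221), 0.9978898333178626) 10.6
side wrench ((0.10465255353164338, 0.003556089805893947), 0.42350008455912275) 22.8
side Sball ((0.43857334705359996, -0.045029270821730805), 1.003526602998192) 9.3
the job is handed in; nothing more can be done
```

I checked both brake levers, the long one first, and handed the job in at about 19 s of the 62 s allowed. I used shut fingers with their backs on the lever's outer face. Each lever was pressed to its stop, where the force stepped from about 12 N to 18–20 N, and held there for about 1.6 s at about 18 N. I then eased each one back to rest and moved the arm clear.

- **At rest:** in the last pictures both ball ends are within 0.5 px of where they started.
- **Loose items:** both jars and the lid are also within about 0.5 px. The wrench shows no shift (0.2 px or less), but that check is weak because the arm's shadow lay across it.
- **No contact:** the final force reading was close to zero, with the arm well away from everything.

Some readings disagreed:
- **Short lever angle:** my estimate read about 0.07 rad too high at both rest and stop, so I went by the force step and the pictures.
- **Short lever contact:** on the way back its force vanished about 2.7 mm deeper than where I first felt contact. I did not find out why.
- **Upward force:** while pressing I also saw 5–13 N upwards. I took it as friction from the arm sagging slightly, since it dropped when I lifted the arm a little.

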